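# Hold the cash drawer's release lock open with its key

### The job

Take the cash-drawer key (the larger one, with the squarish head) out of the wooden key block and push it fully home, collar down on the lock plate, in the keyhole on the front rail of the steel cash drawer; its pins are sticky, so ease it in with a wiggle rather than ramming it. Then turn it a quarter turn clockwise against the spring to draw the latch bolt, and keep holding it turned so that a colleague can lift the lid: you finish while still holding the key turned. Leave the small key and the other goods on the counter where they are.

Things in the scene. Friction and masses are not known exactly. Their poses are not given: they have to be found in the camera images.
- key_grip (a point): Centre of the cash-drawer key's head: steel plate 10 mm thick (x) x 30 wide (y) x 34 tall (z), rounded rectangle with a small dark disc near its top. Grip across the 10 mm. The key (60 g, 80 mm) stands head up in an outer slot of the key block, axes as the block's; this point starts 72 mm above the counter. Lift it 40 mm to clear the slot. It is the same either way round.
- key_collar (a point): Underside of the key's collar (a disc 12 x 4 mm under a 7 mm stem), 27 mm below the head's centre. In the block it rests on the block's top face; in the lock, when home, on the lock plate. In the lock two pairs of sticky pins, 12 and 22 mm deep, grip the blade's flats: a light (10 N) straight push stalls; rocked by 0.09 rad either way about its axis under 15 N it works down.
- key_tip (a point): Lower end of the key's blade on its axis, 63 mm below the head's centre, 36 mm below the collar's underside. The blade is flat, 4.5 mm thick (x) x 16 mm wide (y) x 29 mm long, its end rounded and its last 4 mm tapering to 13 mm wide; a round neck 5 mm across joins it to the collar. Same axes as key_grip.
- key: The whole cash-drawer key; origin at the blade's lower end, z along the key towards its head, x across its thickness, y across its width.
- keyhole (a point): Centre of the keyhole at the top face of the lock plate, a level steel plate 36 x 36 x 4 mm on the cash drawer's front rail, face 104 mm above the counter. The hole is a slot 6 mm along x, 18 mm along y of this point, chamfered 1 mm; z up. The blade goes straight down, thickness along x, either way round. Home: collar on this face, tip 36 mm below it, head centre 27 mm above it.
- till: Steel cash drawer, fixed, 240 mm deep (x) x 360 mm wide (y) x 106 mm high; origin at the centre of its underside. Its front rail is the 60 mm deep strip at -x, with the lock plate in the middle, 90 mm from the origin along -x; the dark lid lies behind it.
- lock (a joint): Turn of the lock's cylinder, rad: 0 at rest, grows clockwise seen from above to a stop at 1.57. Turns only with the key within 3 mm of home; the key is then trapped. A spring drives it back (0.03 N m at 0, 0.15 at the stop). The key has 0.1 rad of play, so it turns that much further.
- latch (a point): Top of the keeper that the latch bolt enters, on the drawer's lid 42 mm behind the keyhole (towards +x of the drawer), 112 mm above the counter: the highest part of the drawer. The bolt, 12 mm wide, 111 mm high, runs from it to 15 mm from the keyhole's centre, and draws back towards the keyhole, 7 mm per rad of the lock.
- block_top (a point): Centre of the top face of the wooden key block, fixed, 70 mm (x) x 170 mm (y) x 45 mm high. It has slots at y = -45, 0 and +45 mm; the keys stand in the two outer ones, either way about, and the middle one is empty.
- small_key_bow (a point): Centre of the head of the other key, to be left alone: smaller, with a round head 22 mm across and 8 mm thick, standing in the other outer slot, head centre 63 mm above the counter.
- food_can: Full food tin, 74 mm across and 110 mm tall, standing on the counter; origin at the centre of its underside. Leave alone.
- supplement: White jar, 56 mm across and 90 mm tall, standing on the counter; origin at the centre of its underside. Leave alone.

How it is judged:
By the outcome, as a careful person would: the job done as asked, in the order asked, and still so for the second after the job is handed in, while the arm keeps its last pose, push and grip.
It also fails if it takes over 51 s, if anything falls off the work surface, if the arm or the gripper's body presses on something with over 40 N, if the wrist force passes 120 N, or if a joint passes its speed limit or range.

### The arm

A 6-joint arm with a two-finger parallel gripper is mounted at the origin on the work surface. World frame = base frame: x ahead of the robot, y to its left, z up, the work surface at z = 0. Lengths are in m, angles in rad, forces in N, time in s.
With the tool pointing down it reaches from about 0.3 to 0.85 m from the base axis. Payload 5.4 kg.
Tool frame: the origin (TCP) lies on the centre line of the jaws, within the pads' length; the fingertips stand 14 mm ahead of it and the grasp point (between the pads) lies 5 mm behind it; z points along the fingers, y is the direction in which the jaws open and shut (so a half turn about z gives the same grasp; the last joint's range is limited). The gripper opens to 85 mm and grips with 20 to 120 N. Pads are 22 mm wide; open, the fingers measure 114 mm over their backs; the gripper's body (76 mm by 85 mm) begins 54 mm behind the grasp point. The pads swing forward as they close: fully open they stand 13 mm farther back than shut.
Start: joints at [-1.502, 0.158, 1.597, -0, 1.386, -0.21], TCP at [0.158, -0.553, 0.214] pointing down, gripper open.
Joint ranges: [-2.91, 2.91], [-0.94, 2.29], [0.18, 2.7], [-1.29, 4.43], [0.17, 2.64], [-3, 3]. Speed limits (rad/s): [2.57, 2.57, 3.14, 3.14, 3.14, 3.14].

### API

Orientations are given as a unit quaternion [w, x, y, z].
In Python, from plant import * gives the robot as it stands.
- The arm moves only by the tool move_arm, never from a script. Its argument "targets" is a list that holds one entry, the list of rows, each a list of 6 numbers: the shift along the tool's x, y, z in mm, then the turn, a rotation vector about the tool's x, y, z in degrees. In form: [[[dx, dy, dz, wx, wy, wz], ...]]. A call has 1 to 20 rows; each row shifts and turns the commanded pose from where the row before left it, along the tool's axes as they then stand; what a row does not reach is not made up. A row lasts 1/10 s, in which the tool goes at most 50 mm and 8.59 degrees, less where a joint would pass 70% of its speed; a pose out of reach is approached as far as the arm can. A call is refused whole if a number of a shift passes 50 or a number of a turn 8.59, either way. A call with a gripper value outside its range is refused whole. "hand" is the opening, from 0 (shut) to 1 (fully open), set as the call begins (left out, the last holds). The fingers move at their own pace and stop on an object; "grip_force" is the grip in N (left out, the last holds). Time passes only in rows, so rows that do not move let the fingers close. It gives the time, the measured TCP pose, the force and the opening at its end, in the units of the state.
- state(): the state, without advancing time (a new reading comes with each control period).
- capture(name): name is "side" or "top" or "wrist"; returns the picture (384x512x3 uint8, blue, green, red); there is no depth.
- get_calibration(name): a dict with "fov_y" (degrees; the focal length in pixels is half the picture's height over the tangent of half this angle, whatever the lens; pixels are square), "cx", "cy" (the principal point, pixels), "T" (4x4, takes a point from camera to world coordinates); the wrist camera has in their place "T_tool_cam" (4x4, takes a point from camera to tool coordinates, whose origin is the TCP and whose axes are the flange's). Camera axes: x right, y up, looking along -z (the intrinsics and any distortion apply to the point x, -y, -z); pixel columns grow to the right and rows downward; lengths in m; the calibration is good to about 2 mm. The wrist camera is an equidistant fisheye: a pixel r from the principal point sees the ray r / f radians off the axis. A picture is of the moment at which its call begins: read the wrist's pose just before it. get_calibration takes no time and is no camera call.
- job_done(): hands the job in, once; it reports no verdict.
The state is a dict: "time_s": time; "joint_positions": joint angles; "dq": joint speeds; "joint_efforts": joint torques, N m; "tcp_pos": TCP position; "tcp_rot": TCP orientation; "wrist_force": force on the tool from outside, world axes, zero at the start; "wrist_torque": the same for the moment, N m; "gripper_width": finger opening in m.
Only numpy, scipy, OpenCV 4.12 (cv2) and the standard library are available. Lean on these libraries where they do the work, as an engineer would, in place of code of your own. Each camera call takes 0.05 s, during which the arm holds its last target. There are 200 camera calls.

## Working session

There is one attempt and no reset: what is moved stays moved. The work goes in short steps, Python scripts to look and compute and a tool call to move; the robot and the scene stay as the last step left them, time stands still between calls to the robot, and variables do not carry over. Pictures are saved under pics/ and viewed, about 8 in all and at most 12, crops included, and the job is handed in when it is done.

Besides the shell and the picture viewer there is one more tool, called after "Request:" by a JSON object that holds its "method" and its "body", one argument or row to a line. move_arm: Moves the arm, as the interface text tells. Its arguments: {"type":"object","properties":{"targets":{"type":"array"},"hand":{"type":"number"},"grip_force":{"type":"number"}},"required":["targets"]}

```bash
mkdir -p pics
cat > h.py <<'E'
from plant import *
import numpy as np, cv2
from scipy.spatial.transform import Rotation as R
def quat(q): return R.from_quat([q[1],q[2],q[3],q[0]])
def ray(name,px,s=None):
    c=get_calibration(name); u,v=px; f=192/np.tan(np.radians(c["fov_y"])/2)
    a,b=u-c["cx"],v-c["cy"]
    if "T_tool_cam" in c:
        r=np.hypot(a,b); th=r/f; k=np.sin(th)/max(r,1e-9)
        d=np.array([a*k,-b*k,-np.cos(th)])
        W=np.eye(4); W[:3,:3]=quat(s["tcp_rot"]).as_matrix(); W[:3,3]=s["tcp_pos"]
        T=W@np.array(c["T_tool_cam"])
    else:
        d=np.array([a/f,-b/f,-1.]); T=np.array(c["T"])
    d=T[:3,:3]@d; return T[:3,3],d/np.linalg.norm(d)
def plane(name,px,z,s=None):
    o,d=ray(name,px,s); return o+d*(z-o[2])/d[2]
def meet(*rs):
    A=sum(np.eye(3)-np.outer(d,d) for o,d in rs); b=sum((np.eye(3)-np.outer(d,d))@o for o,d in rs)
    p=np.linalg.solve(A,b); return p,[np.linalg.norm(np.cross(p-o,d)) for o,d in rs]
E
python3 - <<'E'
from h import *
s=state(); print(s)
for n in("top","side","wrist"):
    c=get_calibration(n); print(n,{k:np.round(v,4).tolist() for k,v in c.items()})
    cv2.imwrite(f"pics/{n}0.png",capture(n))
a=[cv2.imread(f"pics/{n}0.png") for n in("top","side")]
cv2.imwrite("pics/t0.png",cv2.resize(a[0],(800,600)))
cv2.imwrite("pics/s0.png",cv2.resize(a[1],(800,600)))
E
```

```text
{'time_s': 0.0, 'joint_positions': array([-1.50208033e+00,  1.59051973e-01,  1.59824325e+00, -5.92469365e-06,
        1.38619344e+00, -2.10122014e-01]), 'dq': array([ 0.00106736, -0.00052947, -0.00011537,  0.00170222, -0.00238739,
        0.00058867]), 'joint_efforts': array([ 2.27384185e-04, -3.96007526e+01, -3.31424546e+01, -2.68733966e-04,
        8.42153211e-03, -4.43880367e-06]), 'tcp_pos': array([ 0.15818334, -0.55215317,  0.21280977]), 'tcp_rot': array([-9.45839824e-04,  9.90296382e-01,  1.38968262e-01,  6.40665850e-05]), 'wrist_force': array([-0.11841247,  0.47515147,  0.50446872]), 'wrist_torque': array([0.01864365, 0.01672607, 0.01316408]), 'gripper_width': 0.08577644640541356}
top {'fov_y': 49.0748, 'cx': 253.1736, 'cy': 187.3809, 'T': [[0.0112, 0.9911, -0.1323, 0.3784], [-0.9998, 0.0092, -0.0159, -0.0351], [-0.0146, 0.1325, 0.9911, 1.269], [0.0, 0.0, 0.0, 1.0]]}
side {'fov_y': 54.263, 'cx': 249.7541, 'cy': 187.1424, 'T': [[-0.9959, 0.0604, -0.0676, 0.4996], [-0.0892, -0.5183, 0.8505, 0.8707], [0.0163, 0.853, 0.5216, 0.6331], [0.0, 0.0, 0.0, 1.0]]}
wrist {'fov_y': 65.7065, 'cx': 256.3979, 'cy': 190.9946, 'T_tool_cam': [[0.0002, 0.9522, 0.3054, 0.0785], [1.0, -0.0001, -0.0004, -0.0011], [-0.0003, 0.3054, -0.9522, -0.1588], [0.0, 0.0, 0.0, 1.0]]}
```

View pics/t0.png

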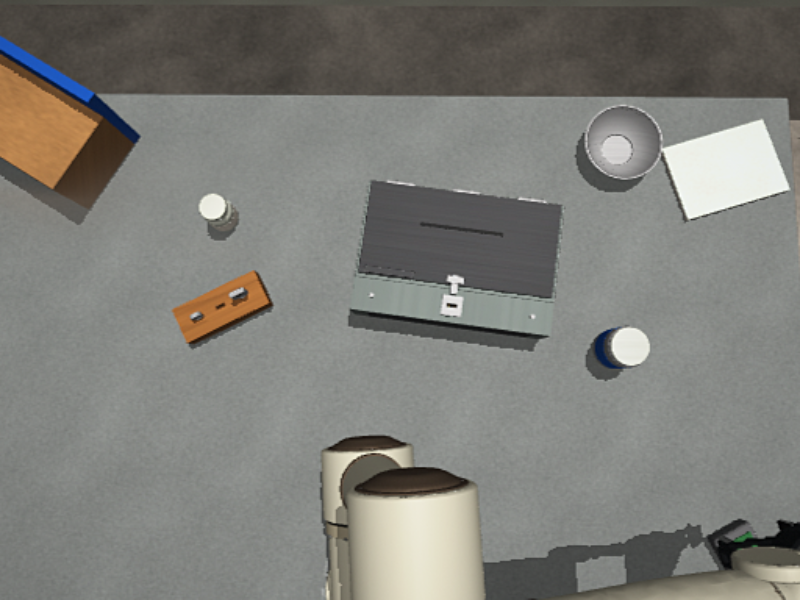

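View pics/s0.png

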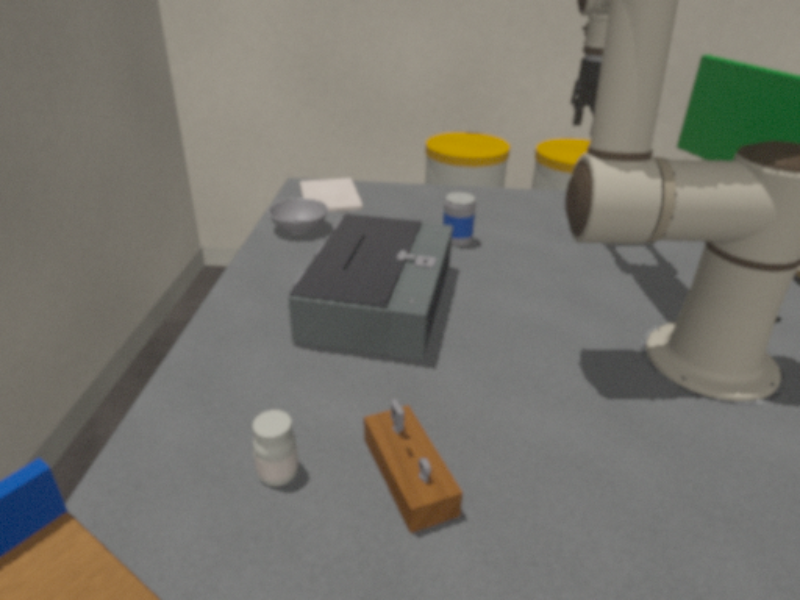

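Top view: block at about (222,305), with the large key at (238,293) and the small key at (196,316). The keyhole is near (452,305). Side view: large key head at (398,415), lock plate at (425,260).

Run:
```python
from h import *
k=.64
print("key",meet(ray("top",(238*k,294*k)),ray("side",(398*k,416*k))), plane("top",(238*k,294*k),.075))
print("small",plane("top",(196*k,316.5*k),.066),meet(ray("top",(196*k,316.5*k)),ray("side",(425*k,468*k))))
print("hole",plane("top",(452*k,305*k),.104),meet(ray("top",(452*k,305*k)),ray("side",(425*k,261*k))))
im=cv2.imread("pics/top0.png"); hsv=cv2.cvtColor(im,cv2.COLOR_BGR2HSV)
m=cv2.inRange(hsv,(5,110,60),(22,255,255)); m[:,:100]=0; m[300:]=0; m[:160]=0;
c=max(cv2.findContours(m,0,2)[0],key=cv2.contourArea); print(cv2.minAreaRect(c))
for p in cv2.boxPoints(cv2.minAreaRect(c)): print(p,plane("top",p,.045))
# rail corners 
for p in [(353,311),(548,335),(371,181),(562,205)]: print(plane("top",(p[0]*k,p[1]*k),.106))
```

```text
key (array([0.5332673 , 0.27513892, 0.0703139 ]), [np.float64(0.00017027348792949824), np.float64(0.00017027348792956237)]) [0.53283261 0.27392226 0.075     ]
small [0.49138413 0.35227391 0.066     ] (array([0.49224225, 0.35409252, 0.06028688]), [np.float64(0.00032142439094017444), np.float64(0.00032142439094023093)])
hole [ 0.51287777 -0.11717052  0.104     ] (array([ 0.51294414, -0.11729074,  0.10217463]), [np.float64(0.00014357716979822175), np.float64(0.00014357716979819196)])
((141.25686645507812, 195.43606567382812), (23.85870933532715, 59.96034240722656), 64.1336441040039)
[109.07583 197.78142] [0.50698904 0.40811778 0.045     ]
[163.02898 171.6223 ] [0.58637605 0.25199566 0.045     ]
[173.4379  193.09071] [0.52267977 0.21876072 0.045     ]
[119.48476 219.24983] [0.44426738 0.37397959 0.045     ]
[0.50021148 0.05905787 0.106     ]
[ 0.4609868  -0.28621366  0.106     ]
[0.73939543 0.03084999 0.106     ]
[ 0.69684147 -0.31605724  0.106     ]
```

Request:
{"method": "move_arm", "body": {
  "targets": [
    [[49, -1, 0, 0, 0, -4.8], [49, -1, 0, 0, 0, -4.8], [49, -1, 0, 0, 0, -4.8], [49, -1, 0, 0, 0, -4.8], [49, -1, 0, 0, 0, -4.8], [49, -1, 0, 0, 0, -4.8], [49, -1, 0, 0, 0, -4.8], [49, -1, 0, 0, 0, -4.8], [49, -1, 0, 0, 0, -4.8], [49, -1, 0, 0, 0, -4.8], [49, -1, 0, 0, 0, -4.8], [49, -1, 0, 0, 0, -4.8], [49, -1, 0, 0, 0, -4.8], [49, -1, 0, 0, 0, -4.8], [49, -1, 0, 0, 0, -4.8], [49, -1, 0, 0, 0, -4.8], [49, -1, 0, 0, 0, -4.8], [49, -1, 0, 0, 0, -4.8], [49, -1, 0, 0, 0, -4.8], [0, 0, 0, 0, 0, 0]]
  ],
  "hand": 1
}}

```text
time_s: 2.15
tcp_pos: [0.5699, 0.1794, 0.2134]
tcp_rot: [-0.001, 0.59, 0.807, 0.0]
wrist_force: [0.4, -1.0, 0.2]
gripper_width: 0.0855
```

Request:
{"method": "move_arm", "body": {
  "targets": [
    [[35, -2, 0, 0, 0, -4.5], [35, -3, 0, 0, 0, -4.5], [32, -5, 0, 0, 0, 0], [0, 0, 0, 0, 0, 0], [0, 0, 0, 0, 0, 0]]
  ]
}}

```text
time_s: 2.65
tcp_pos: [0.5253, 0.2644, 0.2136]
tcp_rot: [0.0, 0.528, 0.849, -0.0]
wrist_force: [0.1, -0.4, 0.0]
gripper_width: 0.0852
```

Run:
```python
from h import *
s=state(); im=capture("wrist"); np.save("pics/w1.npy",{k:s[k] for k in("tcp_pos","tcp_rot")},allow_pickle=True)
cv2.imwrite("pics/w1.png",im); cv2.imwrite("pics/w1b.png",cv2.resize(im,(800,600))); print(s["tcp_pos"],s["tcp_rot"],s["joint_positions"])
```

```text
[0.52532175 0.26443058 0.21356504] [ 1.19360284e-04  5.28424518e-01  8.48980221e-01 -3.13805463e-04] [ 2.61368450e-01  1.92573695e-01  1.55870729e+00 -6.13194568e-04
  1.39060657e+00 -1.95830310e-01]
```

View pics/w1b.png

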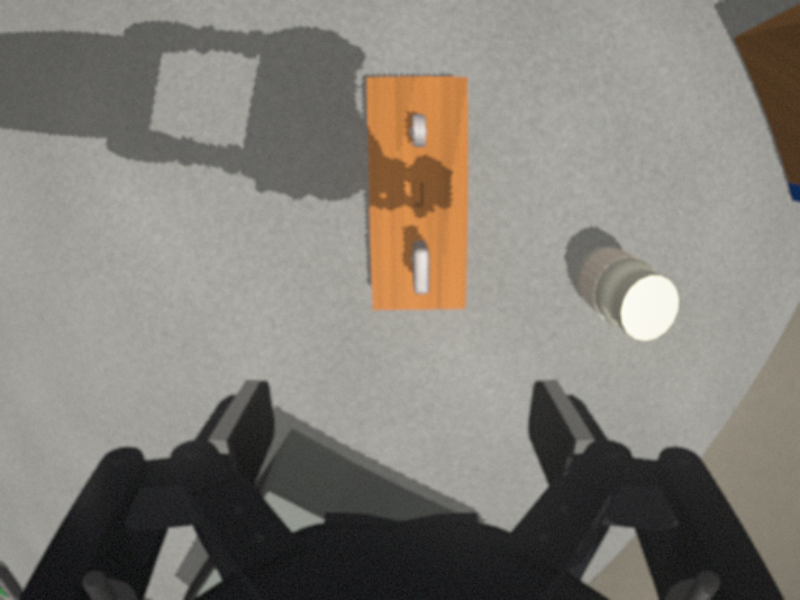

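Wrist view: block upright in the picture, large key's head at (422,269), small key at (418,130). Next I segment the head.

```bash
cat >> h.py <<'E'
def blobs(im,box,amin=20):
    x0,y0,x1,y1=box; h=cv2.cvtColor(im,cv2.COLOR_BGR2HSV); m=cv2.inRange(h,(0,0,150),(180,60,255)); z=np.zeros_like(m); z[y0:y1,x0:x1]=m[y0:y1,x0:x1]
    return [cv2.minAreaRect(c) for c in cv2.findContours(z,0,2)[0] if cv2.contourArea(c)>=amin]
E
python3 - <<'E'
from h import *
s=np.load("pics/w1.npy",allow_pickle=True).item(); im=cv2.imread("pics/w1.png")
for b in blobs(im,(238,50,296,200)):
    print(b, [np.round(plane("wrist",p,.089,s),4).tolist() for p in cv2.boxPoints(b)])
    t=ray("wrist",b[0],s)
    print(plane("wrist",b[0],.089,s))
t=cv2.imread("pics/top0.png")
for b in blobs(t,(115,175,172,215),4): print("top",b,plane("top",b[0],.089), meet(ray("top",b[0]),ray("wrist",(270,172),s)))
m=cv2.inRange(cv2.cvtColor(im,cv2.COLOR_BGR2HSV),(5,110,60),(22,255,255)); m[:,:230]=0;m[:,300:]=0
c=max(cv2.findContours(m,0,2)[0],key=cv2.contourArea);r=cv2.minAreaRect(c)
for p in cv2.boxPoints(r): print(p,plane("wrist",p,.045,s))
E
```

```text
((269.5, 173.5), (27.0, 9.0), 90.0) [[0.5244, 0.2862, 0.089], [0.5323, 0.2901, 0.089], [0.5448, 0.2656, 0.089], [0.5368, 0.2616, 0.089]]
[0.53450249 0.27601771 0.089     ]
((268.0, 83.0), (18.0, 8.0), 90.0) [[0.4867, 0.36, 0.089], [0.4934, 0.3633, 0.089], [0.501, 0.3479, 0.089], [0.4943, 0.3445, 0.089]]
[0.49386229 0.35390677 0.089     ]
top ((123.90000915527344, 201.30003356933594), (2.236067771911621, 4.919349670410156), 63.43495178222656) [0.49276086 0.3494327  0.089     ] (array([0.49569509, 0.30553177, 0.23120977]), [np.float64(0.01673909766708546), np.float64(0.016739097667085607)])
top ((150.80001831054688, 186.60000610351562), (2.683281421661377, 9.838699340820312), 63.43495178222656) [0.53545125 0.27482679 0.089     ] (array([0.53571344, 0.2763645 , 0.08298454]), [np.float64(0.0005342546045703547), np.float64(0.0005342546045701752)])
top ((169.09999084472656, 179.70001220703125), (11.180340766906738, 1.341640830039978), 63.43495178222656) [0.55574595 0.22341483 0.089     ] (array([ 0.56438723,  0.25103808, -0.03893685]), [np.float64(0.01047014550273729), np.float64(0.010470145502737326)])
[233.75066   49.028397] [0.44436365 0.37463491 0.045     ]
[297.94476   47.569443] [0.50548844 0.40736126 0.045     ]
[301.3366  196.81053] [0.58755446 0.25827078 0.045     ]
[237.14252 198.26949] [0.52090406 0.22347411 0.045     ]
```

Request:
{"method": "move_arm", "body": {
  "targets": [
    [[6, 14, 0, 0, 0, -0.8], [0, 0, 40, 0, 0, 0], [0, 0, 40, 0, 0, 0], [0, 0, 0, 0, 0, 0], [0, 0, 0, 0, 0, 0]]
  ],
  "hand": 0.6
}}

```text
time_s: 3.2
tcp_pos: [0.5356, 0.2752, 0.1339]
tcp_rot: [-0.0, 0.523, 0.852, -0.001]
wrist_force: [-0.3, 0.2, -0.0]
gripper_width: 0.0514
```

Run:
```python
from h import *
s=state(); im=capture("wrist"); np.save("pics/w2.npy",{k:s[k] for k in("tcp_pos","tcp_rot")},allow_pickle=True)
cv2.imwrite("pics/w2.png",im); cv2.imwrite("pics/w2b.png",im[100:384,130:400]); print(s["tcp_pos"],s["tcp_rot"],s["gripper_width"])
for b in blobs(im,(200,100,340,330),60): print(b,plane("wrist",b[0],.089,s))
```

```text
[0.53563682 0.27516452 0.13387223] [-3.63469766e-04  5.23330370e-01  8.52129630e-01 -5.34339589e-04] 0.05135838639357882
((255.0, 206.5), (35.0, 12.0), 90.0) [0.53429808 0.27666095 0.089     ]
((269.5, 214.5), (229.0, 139.0), 90.0) [0.54672386 0.27585894 0.089     ]
```

View pics/w2b.png

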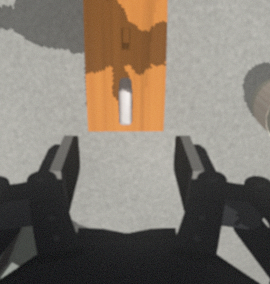

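Head at (255,206) in the full picture, midway between the jaws and parallel to them. A check on height, then the grasp.

Run:
```python
from h import *
s1=np.load("pics/w1.npy",allow_pickle=True).item();s2=np.load("pics/w2.npy",allow_pickle=True).item()
print(meet(ray("wrist",(269.5,173.5),s1),ray("wrist",(255,206.5),s2),ray("side",(398*.64,404*.64))))
print(meet(ray("wrist",(269.5,173.5),s1),ray("wrist",(255,206.5),s2)))
```

```text
(array([0.53354237, 0.27771194, 0.0942244 ]), [np.float64(0.0005986666679859723), np.float64(0.0006951225344282782), np.float64(0.00014908676866616825)])
(array([0.53520674, 0.27495156, 0.08397752]), [np.float64(7.75472247418454e-05), np.float64(7.754722474195989e-05)])
```

Request:
{"method": "move_arm", "body": {
  "targets": [
    [[2, -0.5, 20, 0, 0, 0], [0, 0, 20, 0, 0, 0], [0, 0, 19, 0, 0, 0], [0, 0, 0, 0, 0, 0], [0, 0, 0, 0, 0, 0]]
  ]
}}

```text
time_s: 3.75
tcp_pos: [0.5356, 0.278, 0.0772]
tcp_rot: [0.001, 0.523, 0.852, 0.001]
wrist_force: [-0.3, 0.2, 0.8]
gripper_width: 0.0509
```

Request:
{"method": "move_arm", "body": {
  "targets": [
    [[0, 0, 2, 0, 0, 0], [0, 0, 0, 0, 0, 0], [0, 0, 0, 0, 0, 0], [0, 0, 0, 0, 0, 0], [0, 0, 0, 0, 0, 0], [0, 0, 0, 0, 0, 0]]
  ],
  "hand": 0,
  "grip_force": 80
}}

```text
time_s: 4.35
tcp_pos: [0.534, 0.2778, 0.0728]
tcp_rot: [0.0, 0.523, 0.853, -0.0]
wrist_force: [-0.7, -0.0, -0.5]
gripper_width: 0.0001
```

The jaws shut to zero, so something is off. I'll look.

Run:
```python
from h import *
s=state(); im=capture("wrist"); sd=capture("side")
cv2.imwrite("pics/w3.png",im); 
a=cv2.resize(im,(400,300)); a=cv2.resize(im[120:330,150:360],(400,400)); b=cv2.resize(sd[200:360,180:340],(400,400),interpolation=2)
cv2.imwrite("pics/c3.png",np.hstack([a,b])); print(s["tcp_pos"],s["gripper_width"])
```

```text
[0.53397112 0.27777151 0.07283593] 5.86529186945051e-05
```

View pics/c3.png

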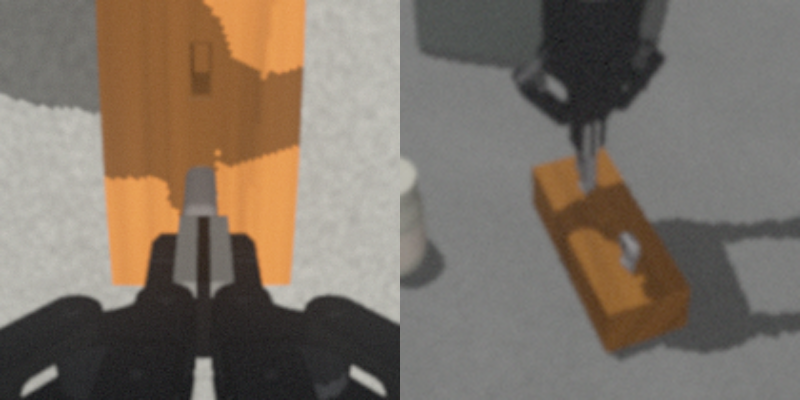

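```bash
cat >> h.py <<'E'
def projt(p): # tool point (m) -> wrist px
    c=get_calibration("wrist"); T=np.linalg.inv(np.array(c["T_tool_cam"])); q=T[:3,:3]@np.array(p)+T[:3,3]
    f=192/np.tan(np.radians(c["fov_y"])/2); r=np.hypot(q[0],q[1]); th=np.arctan2(r,-q[2]); return c["cx"]+f*th*q[0]/r, c["cy"]-f*th*q[1]/r
E
python3 - <<'E'
from h import *
for n,p in dict(tip_x11=(11,0,14),tip_0=(0,0,14),pad_top11=(11,0,-16),key15top=(15,0,-16),key15topL=(15,-5,-16),key15bot=(15,0,18),keym15top=(-15,0,-16),key_y5=(0,5,-16),c=(0,0,0),x11=(11,0,0)).items():
    u,v=projt(np.array(p)/1e3); print(n,round(u,1),round(v,1),"crop",round((u-150)/.525),round((v-120)/.525))
# block extents now, and key in w2 view
s=state(); 
for p in [(203,168),(203,205),(203,215)]:
    q=(150+p[0]*.525,120+p[1]*.525)
    for z in (.055,.089): print(p,z,quat(s["tcp_rot"]).inv().apply(plane("wrist",q,z,s)-s["tcp_pos"])*1e3)
s2=np.load("pics/w2.npy",allow_pickle=True).item(); im=cv2.imread("pics/w2.png")
g=cv2.cvtColor(im,cv2.COLOR_BGR2HSV)
for v in range(180,236,3): print(v,im[v,255],im[v,250],g[v,255])
E
```

```text
tip_x11 255.5 210.4 crop 201 172
tip_0 255.5 226.5 crop 201 203
pad_top11 255.3 231.1 crop 201 212
key15top 255.3 224.3 crop 200 199
key15topL 245.7 224.3 crop 182 199
key15bot 255.5 202.2 crop 201 157
keym15top 255.3 272.1 crop 201 290
key_y5 264.5 249.2 crop 218 246
c 255.4 236.2 crop 201 221
x11 255.4 219.3 crop 201 189
(203, 168) 0.055 [11.04850501  0.69359972 17.77601708]
(203, 168) 0.089 [ 24.15693741   0.68710961 -16.22356762]
(203, 205) 0.055 [-2.56307885  0.69896384 17.77558578]
(203, 205) 0.089 [ 13.16659296   0.69144074 -16.22391587]
(203, 215) 0.055 [-6.3794079   0.70052483 17.77546485]
(203, 215) 0.089 [ 10.08519028   0.69270112 -16.22401351]
180 [ 99 102 113] [ 83  96 114] [  6  32 113]
183 [ 97 102 110] [ 91  99 108] [ 12  30 110]
186 [ 97 101 109] [ 94  97 108] [ 10  28 109]
189 [130 133 142] [112 118 124] [  8  22 142]
192 [223 226 233] [173 176 185] [  9  11 233]
195 [228 232 237] [179 184 192] [ 13  10 237]
198 [230 232 239] [179 182 192] [  7  10 239]
201 [229 232 238] [173 175 183] [ 10  10 238]
204 [227 229 235] [173 173 181] [  8   9 235]
207 [225 228 233] [171 176 183] [ 11   9 233]
210 [225 229 234] [168 173 182] [ 13  10 234]
213 [223 225 232] [169 172 179] [  7  10 232]
216 [220 224 229] [167 174 179] [ 13  10 229]
219 [220 223 229] [169 170 176] [ 10  10 229]
222 [215 219 224] [164 170 182] [ 13  10 224]
225 [127 163 219] [ 97 155 224] [ 12 107 219]
228 [ 83 152 225] [ 84 154 228] [ 15 161 225]
231 [142 172 210] [137 168 207] [ 13  83 210]
234 [175 183 181] [173 179 182] [ 38  11 183]
```

The jaws closed above the key. The view shows key top and end face with no pads flanking them, and the pad tips seen sit about 16 mm above the nominal TCP, not 14 mm below. I'll back off, open wide (clear of the 70 mm block), go lower and look.

Request:
{"method": "move_arm", "body": {
  "targets": [
    [[-2, 0.5, -10, 0, 0, 0], [0, 0, 0, 0, 0, 0], [0, 0, 0, 0, 0, 0], [0, 0, 0, 0, 0, 0], [0, 0, 0, 0, 0, 0]]
  ],
  "hand": 1
}}

```text
time_s: 4.95
tcp_pos: [0.5351, 0.2762, 0.0826]
tcp_rot: [-0.0, 0.523, 0.853, -0.0]
wrist_force: [0.4, 0.3, 0.9]
gripper_width: 0.0721
```

Request:
{"method": "move_arm", "body": {
  "targets": [
    [[0, 0, 10, 0, 0, 0], [0, 0, 10, 0, 0, 0], [0, 0, 6, 0, 0, 0], [0, 0, 6, 0, 0, 0], [0, 0, 0, 0, 0, 0], [0, 0, 0, 0, 0, 0]]
  ]
}}

```text
time_s: 5.55
tcp_pos: [0.5353, 0.2762, 0.0507]
tcp_rot: [-0.0, 0.523, 0.853, -0.0]
wrist_force: [-0.4, -0.3, 0.4]
gripper_width: 0.0854
```

Run:
```python
from h import *
s=state(); im=capture("wrist"); sd=capture("side")
cv2.imwrite("pics/w4.png",im); cv2.imwrite("pics/s4.png",sd)
a=cv2.resize(im[100:384,114:398],(400,400)); b=cv2.resize(sd[200:360,180:340],(400,400),interpolation=2)
cv2.imwrite("pics/c4.png",np.hstack([a,b])); print(s["tcp_pos"],s["gripper_width"],s["wrist_force"])
```

```text
[0.53530242 0.27621845 0.05066005] 0.08538377405122485 [-0.41663919 -0.28209182  0.39795124]
```

View pics/c4.png

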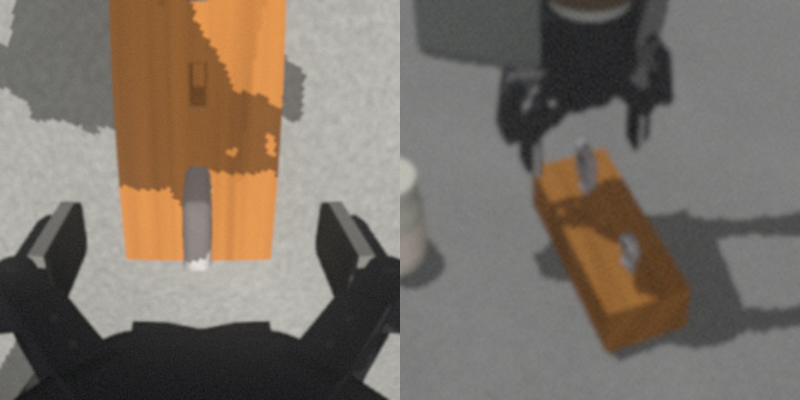

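Run:
```python
from h import *
s=state(); Q=quat(s["tcp_rot"]); t=s["tcp_pos"]
def tool(p): return np.round(Q.inv().apply(p-t)*1e3,1)
for y in (168,205,215,225,268):
    q=(114+198*.71,100+y*.71); print(y,q,tool(plane("wrist",q,.089,s)),tool(plane("wrist",q,.055,s)))
for sg,px in ((1,(540,178)),(-1,(640,150))):
    q=(180+px[0]*.4,200+px[1]*.4); o,d=ray("side",q)
    # point on ray in the plane containing tool x=0 (jaw plane)
    n=Q.apply([1,0,0]); p=o+d*(n@(t-o))/(n@d); print(sg,p,tool(p))
# wrist: tip corner px, find depth on x=11 plane
for px in ((85,205),(320,205),(85,275),(72,203)):
    q=(114+px[0]*.71,100+px[1]*.71); o,d=ray("wrist",q,s); n=Q.apply([1,0,0]); p=o+d*(n@(t+n*.011-o))/(n@d); print(px,tool(p))
im=cv2.imread("pics/w4.png"); print([ (v,im[v,255].tolist()) for v in range(214,296,4)])
```

```text
168 (254.57999999999998, 219.28) [ 27.2  -0.2 -37.7] [12.6 -0.4 -3.7]
205 (254.57999999999998, 245.54999999999998) [ 14.   -0.2 -37.7] [-4.3 -0.5 -3.7]
215 (254.57999999999998, 252.65) [ 10.2  -0.2 -37.7] [-9.1 -0.5 -3.7]
225 (254.57999999999998, 259.75) [  6.3  -0.2 -37.7] [-14.1  -0.5  -3.7]
268 (254.57999999999998, 290.28) [-11.8  -0.3 -37.7] [-37.3  -0.6  -3.7]
1 [ 0.15719659  0.08363896 -0.09003144] [   0.  -424.9  140.9]
-1 [ 0.02804884  0.01790343 -0.09648219] [   0.  -569.8  147.2]
(85, 205) [ 11.  -39.5 -33.6]
(320, 205) [ 11.   42.1 -33.7]
(85, 275) [ 11.  -29.8 -72.8]
(72, 203) [ 11.  -44.6 -32.5]
[(214, [52, 92, 142]), (218, [81, 96, 121]), (222, [93, 97, 106]), (226, [96, 100, 107]), (230, [96, 100, 110]), (234, [96, 98, 107]), (238, [99, 100, 111]), (242, [109, 112, 122]), (246, [126, 130, 140]), (250, [131, 136, 146]), (254, [133, 137, 144]), (258, [135, 138, 147]), (262, [137, 139, 147]), (266, [132, 137, 144]), (270, [134, 140, 145]), (274, [135, 138, 147]), (278, [131, 133, 143]), (282, [136, 138, 146]), (286, [211, 213, 223]), (290, [211, 216, 224]), (294, [172, 177, 182])]
```

Run:
```python
from h import *
s=state(); Q=quat(s["tcp_rot"]); t=s["tcp_pos"]
for px in ((540,178),(640,150)):
    q=(180+(px[0]-400)*.4,200+px[1]*.4); o,d=ray("side",q)
    n=Q.apply([1,0,0]); p=o+d*(n@(t-o))/(n@d); print(p,Q.inv().apply(p-t)*1e3)
```

```text
[0.57112264 0.29435084 0.07045895] [-2.07555792e-14  3.97305241e+01 -1.91664552e+01]
[0.48830617 0.25219866 0.07158201] [ 6.53818568e-14 -5.31951634e+01 -2.03711414e+01]
```

Request:
{"method": "move_arm", "body": {
  "targets": [
    [[1, 0, 7, 0, 0, 0], [0, 0, 0, 0, 0, 0], [0, 0, 0, 0, 0, 0], [0, 0, 0, 0, 0, 0], [0, 0, 0, 0, 0, 0], [0, 0, 0, 0, 0, 0], [0, 0, 0, 0, 0, 0], [0, 0, 0, 0, 0, 0]]
  ],
  "hand": 0,
  "grip_force": 90
}}

```text
time_s: 6.45
tcp_pos: [0.5347, 0.277, 0.044]
tcp_rot: [-0.0, 0.523, 0.853, -0.0]
wrist_force: [-1.8, -1.4, 2.9]
gripper_width: 0.0084
```

Request:
{"method": "move_arm", "body": {
  "targets": [
    [[0, 0, -5, 0, 0, 0], [0, 0, -15, 0, 0, 0], [0, 0, -30, 0, 0, 0], [0, 0, -30, 0, 0, 0], [0, 0, -30, 0, 0, 0], [0, 0, -30, 0, 0, 0], [0, 0, 0, 0, 0, 0]]
  ]
}}

```text
time_s: 7.15
tcp_pos: [0.5384, 0.2782, 0.1908]
tcp_rot: [0.004, 0.523, 0.853, 0.004]
wrist_force: [0.8, -0.4, 0.1]
gripper_width: 0.0089
```

Run:
```python
from h import *
s=state(); im=capture("wrist"); sd=capture("side")
cv2.imwrite("pics/w5.png",im); cv2.imwrite("pics/s5.png",sd)
a=cv2.resize(im[120:330,150:360],(400,400)); b=cv2.resize(sd[150:310,180:340],(400,400),interpolation=2)
cv2.imwrite("pics/c5.png",np.hstack([a,b])); print(s["tcp_pos"],s["gripper_width"],s["wrist_force"])
```

```text
[0.53843138 0.27824929 0.19084576] 0.008893668203719821 [ 0.78618685 -0.41644315  0.08192337]
```

View pics/c5.png

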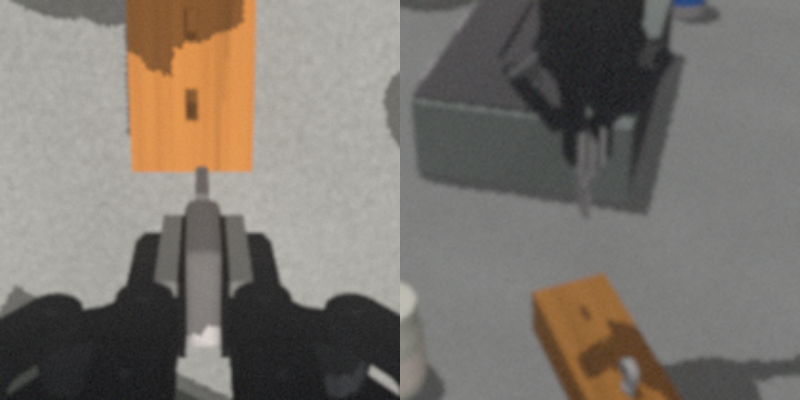

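Key is held, blade hanging straight down at (202,185) in the left crop. I'm moving to a spot just past the keyhole so the wrist camera sees it unobstructed.

Request:
{"method": "move_arm", "body": {
  "targets": [
    [[-20, -6, 0, 0, 0, 1.7], [-43, -12, 0, 0, 0, 3.4], [-43, -12, 0, 0, 0, 3.4], [-43, -12, 0, 0, 0, 3.4], [-43, -12, 0, 0, 0, 3.4], [-43, -12, 0, 0, 0, 3.4], [-43, -12, 0, 0, 0, 3.4], [-43, -12, 0, 0, 0, 3.4], [-43, -12, 0, 0, 0, 3.4], [-43, -12, 0, 0, 0, 3.4], [-25, -7, 0, 0, 0, 1.7], [0, 0, 0, 0, 0, 0], [0, 0, 0, 0, 0, 0], [0, 0, 0, 0, 0, 0]]
  ]
}}

```text
time_s: 8.65
tcp_pos: [0.502, -0.1627, 0.183]
tcp_rot: [-0.001, 0.749, 0.663, -0.0]
wrist_force: [0.3, 0.5, 0.1]
gripper_width: 0.0083
```

```bash
cat > look.py <<'E'
from h import *; import sys
n=sys.argv[1]; s=state(); im=capture("wrist"); np.save(f"pics/{n}.npy",{k:s[k] for k in("tcp_pos","tcp_rot")},allow_pickle=True)
cv2.imwrite(f"pics/{n}.png",im); print(s["tcp_pos"],s["tcp_rot"],s["gripper_width"],s["wrist_force"],"psi",np.degrees(quat(s["tcp_rot"]).as_matrix()[:2,0]@[1,1j] if 0 else np.arctan2(*quat(s["tcp_rot"]).as_matrix()[[1,0],0])))
x0,y0,x1,y1=map(int,sys.argv[2:6]); c=im[y0:y1,x0:x1]; k=min(800/(x1-x0),600/(y1-y0)); cv2.imwrite(f"pics/{n}c.png",cv2.resize(c,None,fx=k,fy=k)); print("scale",k)
E
python3 look.py w6 150 60 370 270
```

```text
[ 0.50199714 -0.16268672  0.18298955] [-8.23897232e-04  7.48698857e-01  6.62909753e-01 -4.78161670e-05] 0.00828677946413434 [0.33651118 0.52107953 0.10949099] psi 83.04432959906131
scale 2.857142857142857
```

View pics/w6c.png

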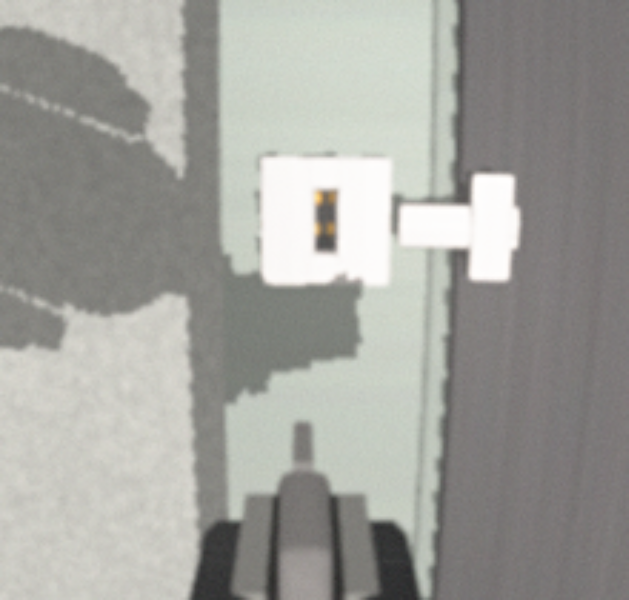

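Run:
```python
from h import *
s=np.load("pics/w6.npy",allow_pickle=True).item(); im=cv2.imread("pics/w6.png"); Q=quat(s["tcp_rot"]); t=s["tcp_pos"]
g=cv2.cvtColor(im,cv2.COLOR_BGR2GRAY)
w=(im.min(2)>225).astype(np.uint8); w[:,300:]=0; w[:100]=0
c=max(cv2.findContours(w,0,2)[0],key=cv2.contourArea); r=cv2.minAreaRect(c); print("plate",r)
pts=cv2.boxPoints(r); W=np.array([plane("wrist",p,.104,s) for p in pts]); print("plate ctr",W.mean(0),"sides",[round(float(np.linalg.norm(W[i]-W[i-1])),4) for i in range(4)],"ang",[round(float(np.degrees(np.arctan2(*(W[i]-W[i-1])[1::-1]))),2) for i in range(4)])
d=np.zeros_like(w); d[120:155,255:275]=(g[120:155,255:275]<170); c=max(cv2.findContours(d,0,2)[0],key=cv2.contourArea); r=cv2.minAreaRect(c); h=plane("wrist",r[0],.104,s); print("hole",r,h)
top=cv2.imread("pics/top0.png"); gt=top.min(2); d=np.zeros_like(gt); d[188:202,282:298]=gt[188:202,282:298]<120; c=max(cv2.findContours(d,0,2)[0],key=cv2.contourArea); rt=cv2.minAreaRect(c); print("top hole",rt,plane("top",rt[0],.104)); print(meet(ray("top",rt[0]),ray("wrist",r[0],s)))
print("hole in tool mm",Q.inv().apply(h-t)*1e3)
for p in((6.5,0,35),(8,0,31),(8,0,0),(15,0,-11),(15,0,-45)): print(p,projt(np.array(p)/1e3))
row=lambda v:[int(x) for x in g[v,245:270]]
for v in (210,216,222): print(v,row(v))
print([int(x) for x in g[200:235,256]])
# till long edge dir: bolt+keeper centre
for p in((400,222),(468,222),(515,227)): print(plane("wrist",(150+p[0]/2.857,60+p[1]/2.857),.111,s)[:2])
```

```text
plate ((264.0, 137.0), (43.99999237060547, 43.99999237060547), 0.0)
plate ctr [ 0.51378127 -0.11524339  0.104     ] sides [0.0359, 0.0359, 0.0349, 0.036] ang [173.18, 82.54, -6.69, -95.88]
hole ((263.5, 137.0), (20.0, 7.0), 90.0) [ 0.51335193 -0.1151005   0.104     ]
top hole ((289.0, 195.0), (2.0, 6.0), 90.0) [ 0.51343086 -0.11639182  0.104     ]
(array([ 0.51366084, -0.11619372,  0.09954379]), [np.float64(0.0005802397151913283), np.float64(0.0005802397151914022)])
hole in tool mm [48.53041797  5.61097377 79.03191813]
(6.5, 0, 35) (np.float64(256.4928605470997), np.float64(205.58190822317516))
(8, 0, 31) (np.float64(256.49351956308607), np.float64(205.5860195364029))
(8, 0, 0) (np.float64(256.49378671564983), np.float64(224.22476705728081))
(15, 0, -11) (np.float64(256.4977106415193), np.float64(220.75867436499303))
(15, 0, -45) (np.float64(256.49862523487866), np.float64(251.67923497986524))
210 [198, 198, 198, 200, 197, 199, 193, 174, 135, 120, 116, 119, 122, 138, 169, 194, 199, 202, 197, 199, 202, 199, 199, 203, 199]
216 [195, 199, 196, 198, 200, 201, 186, 159, 132, 121, 118, 125, 121, 133, 162, 192, 200, 199, 200, 200, 202, 198, 198, 201, 200]
222 [198, 195, 199, 196, 198, 196, 194, 172, 158, 154, 151, 153, 151, 151, 165, 190, 200, 200, 198, 200, 196, 195, 198, 195, 198]
[198, 199, 200, 204, 201, 199, 194, 171, 136, 121, 119, 120, 122, 121, 122, 122, 125, 123, 120, 119, 124, 136, 153, 156, 148, 128, 118, 116, 119, 117, 118, 116, 121, 119, 120]
[ 0.5338567  -0.11707617]
[ 0.5527222  -0.11901958]
[ 0.56598903 -0.12169674]
```

Request:
{"method": "move_arm", "body": {
  "targets": [
    [[25, 3, 0, 0, 0, -0.2], [24.5, 3.2, 0, 0, 0, 0], [0, 0, 15, 0, 0, 0], [0, 0, 15, 0, 0, 0], [0, 0, 5, 0, 0, 0], [0, 0, 0, 0, 0, 0], [0, 0, 0, 0, 0, 0]]
  ]
}}

```text
time_s: 9.4
tcp_pos: [0.5147, -0.1153, 0.1494]
tcp_rot: [0.0, 0.748, 0.664, 0.0]
wrist_force: [0.2, 0.5, 0.2]
gripper_width: 0.0082
```

```bash
python3 look.py w7 190 130 330 235
```

```text
[ 0.51470106 -0.11530687  0.14936793] [3.50253779e-04 7.47757422e-01 6.63971905e-01 1.58315271e-04] 0.008174850057865168 [0.17285573 0.53902734 0.23614917] psi 83.20700467842354
scale 5.714285714285714
```

View pics/w7c.png

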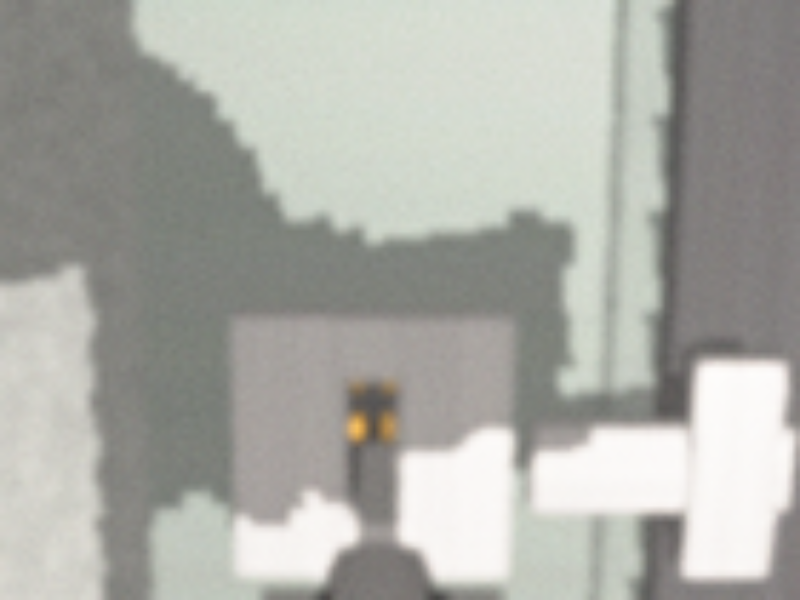

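Run:
```python
from h import *
s=np.load("pics/w7.npy",allow_pickle=True).item(); im=cv2.imread("pics/w7.png"); Q=quat(s["tcp_rot"]); t=s["tcp_pos"]
f=lambda c:Q.inv().apply(plane("wrist",(190+c[0]/5.714,130+c[1]/5.714),.104,s)-t)*1e3
print("hole +end",f((373,379)),"plate corners",f((232,316)),f((515,316)),f((234,580)),f((513,583)))
g=cv2.cvtColor(im,cv2.COLOR_BGR2GRAY)
for v in range(194,222): print(v,[int(x) for x in g[v,246:268]])
z=.104+.0104
for v in (206,207,208): print(v,Q.inv().apply(plane("wrist",(256,v),t[2]-.035,s)-t)*1e3)
```

```text
hole +end [ 9.77551685 -0.88233325 45.36506032] plate corners [ 18.13302372 -18.60632111  45.35014166] [18.13308438 16.97439638 45.37625945] [-18.53497486 -19.4265692   45.35791287] [-18.96773127  17.73358901  45.38528887]
194 [165, 162, 161, 161, 159, 163, 160, 166, 165, 164, 163, 162, 164, 158, 160, 163, 163, 162, 158, 161, 160, 161]
195 [165, 161, 161, 160, 160, 161, 159, 159, 157, 156, 158, 165, 162, 157, 158, 159, 162, 160, 160, 162, 163, 158]
196 [166, 163, 161, 158, 147, 152, 153, 146, 144, 141, 142, 151, 153, 153, 155, 157, 164, 163, 163, 157, 164, 162]
197 [166, 162, 159, 156, 146, 135, 133, 128, 117, 114, 119, 132, 137, 143, 152, 159, 163, 165, 160, 160, 164, 163]
198 [166, 163, 160, 156, 135, 115, 108, 107, 94, 92, 102, 110, 119, 131, 146, 159, 161, 164, 163, 161, 157, 163]
199 [165, 162, 162, 154, 138, 109, 95, 92, 89, 89, 92, 95, 99, 123, 144, 160, 163, 162, 165, 161, 160, 164]
200 [165, 162, 163, 154, 137, 101, 88, 88, 85, 86, 84, 86, 96, 122, 148, 158, 161, 162, 161, 157, 162, 164]
201 [164, 165, 159, 156, 135, 108, 94, 92, 90, 83, 90, 95, 104, 126, 148, 162, 165, 161,
[... 1731 characters left out ...]
217 [213, 187, 182, 177, 158, 132, 118, 123, 123, 123, 121, 122, 136, 178, 229, 247, 248, 247, 246, 246, 247, 246]
218 [236, 228, 228, 221, 197, 160, 133, 120, 127, 125, 127, 127, 132, 181, 231, 246, 248, 246, 247, 245, 247, 246]
219 [247, 244, 243, 239, 230, 197, 159, 130, 124, 126, 126, 121, 135, 179, 230, 246, 249, 246, 245, 245, 247, 245]
220 [247, 247, 245, 244, 237, 225, 183, 141, 128, 128, 127, 127, 135, 176, 232, 246, 247, 246, 246, 247, 246, 246]
221 [247, 245, 244, 244, 244, 240, 205, 159, 140, 138, 137, 138, 146, 189, 237, 248, 247, 246, 246, 246, 246, 246]
206 [ 6.19066556 -0.34358861 34.99834447]
207 [ 5.44510002 -0.34379264 34.99851457]
208 [ 4.69761889 -0.34399929 34.99868511]
```

Request:
{"method": "move_arm", "body": {
  "targets": [
    [[0.7, -0.75, 0, 0, 0, 0], [0, 0, 0, 0, 0, 0], [0, 0, 4, 0, 0, 0], [0, 0, 4, 0, 0, 0], [0, 0, 3, 0, 0, 0], [0, 0, 3, 0, 0, 0], [0, 0, 2, 0, 0, 0], [0, 0, 0, 0, 0, 0], [0, 0, 0, 0, 0, 0]]
  ]
}}

```text
time_s: 10.35
tcp_pos: [0.5136, -0.1147, 0.1328]
tcp_rot: [-0.0, 0.748, 0.664, -0.0]
wrist_force: [-1.1, 0.9, -1.2]
gripper_width: 0.0085
```

Request:
{"method": "move_arm", "body": {
  "targets": [
    [[0, 0, 2, 0, 0, 0], [0, 0, 2, 0, 0, 0], [0, 0, 0, 0, 0, 0]]
  ]
}}

```text
time_s: 10.65
tcp_pos: [0.5135, -0.1146, 0.1285]
tcp_rot: [-0.0, 0.748, 0.664, -0.0]
wrist_force: [-0.2, -0.5, -1.2]
gripper_width: 0.0087
```

```bash
python3 look.py w8 190 130 330 235; cat >>h.py <<'E'
E
python3 -c "
from h import *
s=state();print(s['wrist_force'],s['wrist_torque'])"
```

```text
[ 0.51346517 -0.11458698  0.12846505] [-2.13441410e-04  7.47957083e-01  6.63747053e-01 -7.80142290e-05] 0.008700497303812879 [-0.15243525 -0.53765411 -1.1549622 ] psi 83.17254940710275
scale 5.714285714285714
[ 0.03803742  0.01876519 -0.64118138] [-0.04960364 -0.06009694  0.0129144 ]
```

View pics/w8c.png

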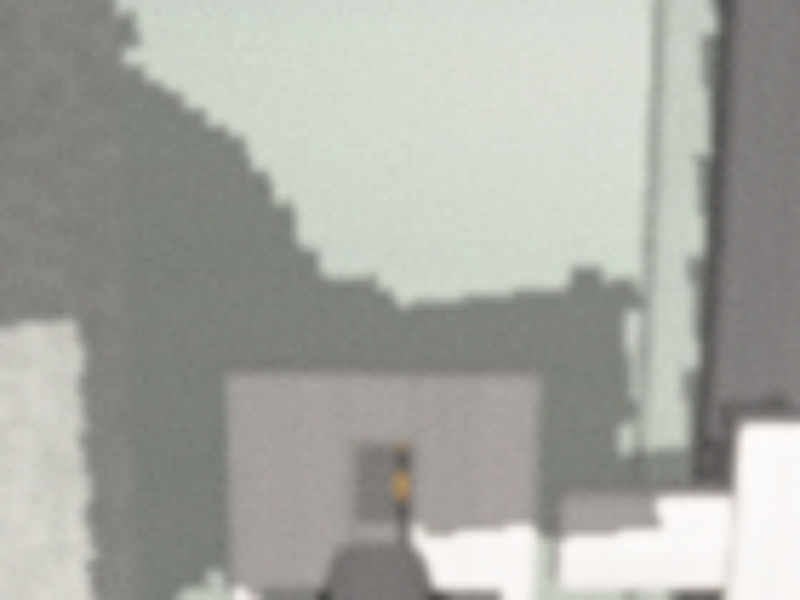

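Blade is in the keyhole, about 0.7 mm left of centre and slightly high in the slot. I'll centre it, then press and rock.

Request:
{"method": "move_arm", "body": {
  "targets": [
    [[-0.5, 0.6, 0, 0, 0, 0], [0, 0, 2, 0, 0, 0], [0, 0, 2, 0, 0, 5], [0, 0, 1, 0, 0, -5], [0, 0, 1, 0, 0, -5], [0, 0, 1, 0, 0, 5], [0, 0, 0, 0, 0, 0]]
  ]
}}

```text
time_s: 11.4
tcp_pos: [0.5148, -0.1152, 0.1235]
tcp_rot: [0.0, 0.748, 0.663, 0.0]
wrist_force: [-1.6, 1.8, 0.9]
gripper_width: 0.0083
```

Request:
{"method": "move_arm", "body": {
  "targets": [
    [[0, 0, 1, 0, 0, 5], [0, 0, 1, 0, 0, -5], [0, 0, 1, 0, 0, -5], [0, 0, 1, 0, 0, 5]]
  ]
}}

```text
time_s: 11.8
tcp_pos: [0.5145, -0.1151, 0.1188]
tcp_rot: [0.0, 0.748, 0.664, 0.0]
wrist_force: [-2.3, 2.3, 4.4]
gripper_width: 0.0083
```

Request:
{"method": "move_arm", "body": {
  "targets": [
    [[0, 0, 1, 0, 0, 5], [0, 0, 1, 0, 0, -5], [0, 0, 1, 0, 0, -5], [0, 0, 1, 0, 0, 5]]
  ]
}}

```text
time_s: 12.2
tcp_pos: [0.5145, -0.1151, 0.1152]
tcp_rot: [0.0, 0.748, 0.664, 0.0]
wrist_force: [-3.1, 2.1, 10.9]
gripper_width: 0.0085
```

Request:
{"method": "move_arm", "body": {
  "targets": [
    [[0, -0.3, 1, 0, 0, 5], [0, 0, 0.5, 0, 0, -5], [0, 0, 1, 0, 0, -5], [0, 0, 0.5, 0, 0, 5]]
  ]
}}

```text
time_s: 12.6
tcp_pos: [0.5148, -0.1152, 0.1138]
tcp_rot: [0.001, 0.748, 0.664, 0.0]
wrist_force: [-6.6, 4.2, 13.8]
gripper_width: 0.0082
```

Request:
{"method": "move_arm", "body": {
  "targets": [
    [[0, 0, 1, 0, 0, 5], [0, 0, 0.5, 0, 0, -5], [0, 0, 1, 0, 0, -5], [0, 0, 0.5, 0, 0, 5]]
  ]
}}

```text
time_s: 13.0
tcp_pos: [0.5144, -0.1151, 0.1091]
tcp_rot: [0.0, 0.748, 0.664, 0.0]
wrist_force: [-1.8, 2.3, 7.0]
gripper_width: 0.0085
```

Works down well. I'll continue.

Request:
{"method": "move_arm", "body": {
  "targets": [
    [[0, 0, 1, 0, 0, 5], [0, 0, 1, 0, 0, -5], [0, 0, 1, 0, 0, -5], [0, 0, 1, 0, 0, 5]]
  ]
}}

```text
time_s: 13.4
tcp_pos: [0.5144, -0.1151, 0.105]
tcp_rot: [0.0, 0.748, 0.664, 0.0]
wrist_force: [-2.5, 2.3, 8.9]
gripper_width: 0.0085
```

Request:
{"method": "move_arm", "body": {
  "targets": [
    [[0, 0, 0.5, 0, 0, 5], [0, 0, 0.5, 0, 0, -5], [0, 0, 0.5, 0, 0, -5], [0, 0, 0.5, 0, 0, 5]]
  ]
}}

```text
time_s: 13.8
tcp_pos: [0.5144, -0.115, 0.103]
tcp_rot: [0.0, 0.748, 0.664, 0.0]
wrist_force: [-3.4, 2.3, 10.3]
gripper_width: 0.0087
```

Request:
{"method": "move_arm", "body": {
  "targets": [
    [[0, 0, 0.5, 0, 0, 5], [0, 0, 0.5, 0, 0, -5], [0, 0, 0.5, 0, 0, -5], [0, 0, 0.5, 0, 0, 5]]
  ]
}}

```text
time_s: 14.2
tcp_pos: [0.5146, -0.1151, 0.1028]
tcp_rot: [0.0, 0.748, 0.664, 0.0]
wrist_force: [-6.8, 4.3, 18.7]
gripper_width: 0.0087
```

Request:
{"method": "move_arm", "body": {
  "targets": [
    [[0, 0, 0.5, 0, 0, 5], [0, 0, 0.5, 0, 0, -5], [0, 0, 0.5, 0, 0, -5], [0, 0, 0.5, 0, 0, 5]]
  ]
}}

```text
time_s: 14.6
tcp_pos: [0.5149, -0.1152, 0.1026]
tcp_rot: [0.0, 0.748, 0.664, 0.0]
wrist_force: [-11.9, 7.0, 32.0]
gripper_width: 0.0087
```

Hard stop at TCP z 0.1027, where the collar should seat (predicted about 0.103). I'll ease the push and look.

Request:
{"method": "move_arm", "body": {
  "targets": [
    [[0, 0, -1.5, 0, 0, 0], [0, 0, 0, 0, 0, 0]]
  ]
}}

```text
time_s: 14.8
tcp_pos: [0.5147, -0.1151, 0.1027]
tcp_rot: [0.001, 0.748, 0.664, 0.0]
wrist_force: [-8.2, 4.8, 21.1]
gripper_width: 0.0087
```

```bash
python3 look.py w9 190 160 330 300
python3 - <<'E'
from h import *
sd=capture("side"); cv2.imwrite("pics/s9.png",sd)
a=cv2.resize(cv2.imread("pics/w9c.png"),(400,400)); b=cv2.resize(sd[130:200,235:305],(400,400),interpolation=2)
cv2.imwrite("pics/c9.png",np.hstack([a,b]))
E
```

```text
[ 0.51474386 -0.11514763  0.1027022 ] [5.18142100e-04 7.47788212e-01 6.63937023e-01 3.89447795e-04] 0.008713300060835384 [-8.20370563  4.84415426 21.11951971] psi 83.20167398946968
scale 4.285714285714286
```

View pics/c9.png

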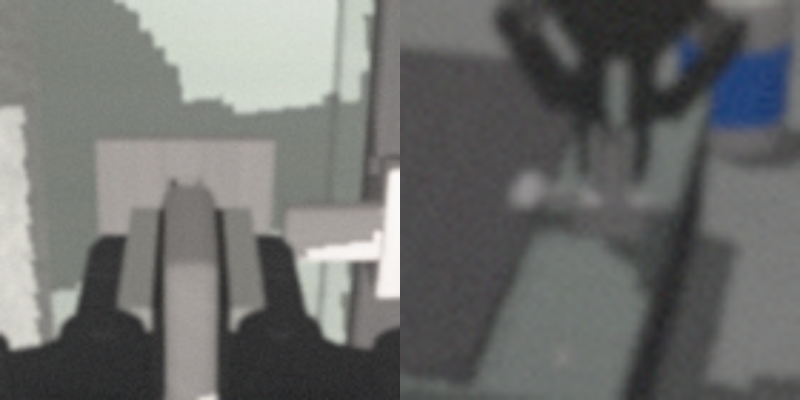

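Collar is seated on the plate. I'll trim the side load and start turning clockwise (+wz).

Request:
{"method": "move_arm", "body": {
  "targets": [
    [[0.4, -0.7, 0, 0, 0, 0], [0, 0, 0, 0, 0, 4], [0, 0, 0, 0, 0, 4], [0, 0, 0, 0, 0, 4], [0, 0, 0, 0, 0, 4], [0, 0, 0, 0, 0, 4], [0, 0, 0, 0, 0, 4], [0, 0, 0, 0, 0, 4], [0, 0, 0, 0, 0, 0]]
  ],
  "grip_force": 110
}}

```text
time_s: 15.8
tcp_pos: [0.5151, -0.1156, 0.1027]
tcp_rot: [0.002, 0.887, 0.463, 0.001]
wrist_force: [-3.4, 1.5, 15.8]
gripper_width: 0.0085
```

```bash
python3 -c "
from h import *
s=state();print(s['wrist_force'],s['wrist_torque'],s['joint_positions'])"
```

```text
[-3.41716936  1.53547873 15.8133579 ] [0.36202476 0.74814988 0.04318581] [-4.49686437e-01  1.49456407e-01  1.83816729e+00 -3.00617164e-04
  1.14946312e+00  1.59230291e-01]
```

Request:
{"method": "move_arm", "body": {
  "targets": [
    [[0, 0, 0, 0, 0, 4], [0, 0, 0, 0, 0, 4], [0, 0, 0, 0, 0, 4], [0, 0, 0, 0, 0, 4], [0, 0, 0, 0, 0, 4], [0, 0, 0, 0, 0, 4], [0, 0, 0, 0, 0, 4], [0, 0, 0, 0, 0, 4], [0, 0, 0, 0, 0, 4], [0, 0, 0, 0, 0, 4], [0, 0, 0, 0, 0, 4], [0, 0, 0, 0, 0, 4], [0, 0, 0, 0, 0, 0]]
  ]
}}

```text
time_s: 17.1
tcp_pos: [0.5154, -0.1168, 0.1028]
tcp_rot: [0.002, 0.998, 0.062, 0.002]
wrist_force: [-2.9, -2.2, 14.3]
gripper_width: 0.0082
```

```bash
python3 -c "
from h import *
s=state();print(s['wrist_force'],s['wrist_torque'],s['joint_positions'])"
```

```text
[-2.94368572 -2.16880921 14.2503956 ] [-0.33666963  0.72380299  0.18792147] [-0.45040346  0.14970921  1.83777119 -0.0023829   1.14797717  0.99683817]
```

Request:
{"method": "move_arm", "body": {
  "targets": [
    [[0, 0, 0, 0, 0, 4], [0, 0, 0, 0, 0, 4], [0, 0, 0, 0, 0, 4], [0, 0, 0, 0, 0, 4], [0, 0, 0, 0, 0, 4], [0, 0, 0, 0, 0, 0]]
  ]
}}

```text
time_s: 17.7
tcp_pos: [0.5152, -0.1172, 0.1028]
tcp_rot: [0.002, 0.994, -0.112, 0.002]
wrist_force: [-3.2, -3.8, 14.9]
gripper_width: 0.008
```

```bash
python3 look.py w10 150 60 370 270; python3 -c "
from h import *
s=state();print(s['wrist_force'],s['wrist_torque'],s['joint_positions']); sd=capture('side');tp=capture('top'); cv2.imwrite('pics/s10.png',sd);cv2.imwrite('pics/tp10.png',tp)"
```

```text
[ 0.51520801 -0.11723172  0.10279017] [ 0.00244423  0.99370686 -0.11196041  0.00236147] 0.008006234848345672 [-3.17618765 -3.82324525 14.87685294] psi -12.856098535560427
scale 2.857142857142857
[-3.30205247 -3.13661432 14.46123825] [-0.5984518   0.88417441  0.13999332] [-0.4507173   0.1496752   1.8377744  -0.00336761  1.14805525  1.34462266]
```

Request:
{"method": "move_arm", "body": {
  "targets": [
    [[0, 0, 0, 0, 0, 2], [0, 0, 0, 0, 0, 2], [0, 0, 0, 0, 0, 0]]
  ]
}}

```text
time_s: 18.15
tcp_pos: [0.5152, -0.1173, 0.1028]
tcp_rot: [0.003, 0.989, -0.146, 0.002]
wrist_force: [-4.0, -3.3, 15.7]
gripper_width: 0.008
```

```bash
python3 look.py w11 150 60 370 270; python3 -c "
from h import *
s=state();print(s['wrist_force'],s['wrist_torque']); 
a=cv2.imread('pics/w11.png'); b=cv2.imread('pics/w7.png')
cv2.imwrite('pics/c11.png',np.hstack([cv2.resize(a[130:340,150:360],(400,400)),cv2.resize(a,(400,300))[:, :].repeat(1,0) if 0 else cv2.resize(a[60:384,94:418],(400,400))]))"
```

```text
[ 0.51515055 -0.11733529  0.10281897] [ 0.00257797  0.98931448 -0.14575537  0.00236233] 0.00802105721123555 [-3.99243303 -3.32804697 15.71881812] psi -16.761463913419437
scale 2.857142857142857
[-3.97185102 -3.21552825 14.3813607 ] [-0.72859397  1.01800203  0.42285831]
```

View pics/c11.png

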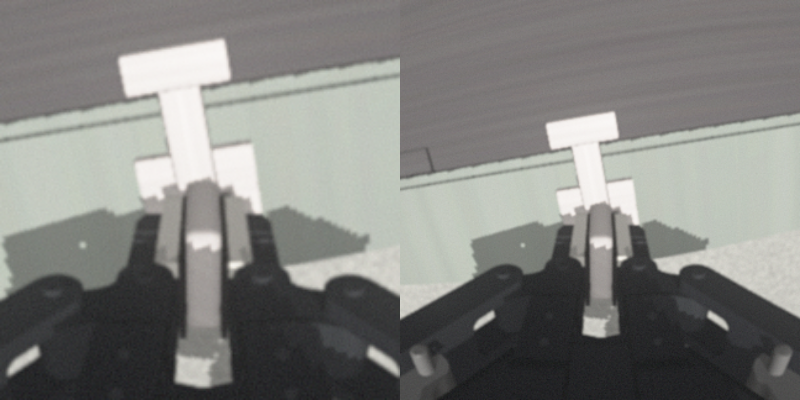

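Request:
{"method": "move_arm", "body": {
  "targets": [
    [[0, 0, 0, 0, 0, 0], [0, 0, 0, 0, 0, 0], [0, 0, 0, 0, 0, 0], [0, 0, 0, 0, 0, 0], [0, 0, 0, 0, 0, 0]]
  ]
}}

```text
time_s: 18.7
tcp_pos: [0.5152, -0.1173, 0.1028]
tcp_rot: [0.003, 0.989, -0.145, 0.002]
wrist_force: [-4.0, -4.2, 14.7]
gripper_width: 0.0083
```

```bash
python3 -c "
from h import *
s=state();print(s['wrist_force'],s['wrist_torque'],s['tcp_rot'],s['gripper_width']);print(job_done())"
```

```text
[-4.0030665  -4.21092705 14.74048767] [-0.71866387  0.99606581  0.44414665] [ 0.00256124  0.98937028 -0.14537659  0.00235475] 0.008322163247160716
the job is handed in; nothing more can be done
None
```

I took the cash-drawer key from the block, wiggled it home in the drawer's keyhole and turned it clockwise to the stop. I handed the job in at 18.7 s, still holding the key turned.

**Last checks**
- **Seating:** the key stopped hard at TCP z 0.1027 m, against about 0.103 m predicted for the collar on the lock plate. It stayed within 0.1 mm of that through the turn, under about 15 N of downward push.
- **Turn:** the tool turned about 100°, and the torque about the key jumped from about 0.14 to 0.42 N m over the last 4°. That is the stop, past the 0.1 rad of play.
- **Bolt and hold:** the last picture shows the bolt drawn back over the lock plate. Torque (0.44 N m), pose and grip held steady for the last half second.

**What disagreed**
- **First grasp missed:** the jaws shut above the key without touching it. The wrist view put the fingertips about 30 mm further back than the tool description says. The side view gave roughly half that, so I went lower by eye and the second grasp held.
- **Gripper width:** it read 8–9 mm on the 10 mm head.
- **Push and side load:** the push briefly reached 32 N against the stop before I eased it. About 4–6 N of side load remained at the end.
- **Other goods:** nothing in the moves or forces suggested I touched the small key or the other goods, but I took no final picture to check them.

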